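Unclip the battery pack from the airbrush compressor and put it on charge

ROBOT

A 6-joint arm with a two-finger parallel gripper is mounted at the origin on a cart in front of the work surface, level with it; the furniture and walls round the work are solid. World frame = base frame: x ahead of the robot, y to its left, z up, the work surface at z = 0. Lengths are in m, angles in rad, forces in N, time in s.
With the tool pointing down it reaches from about 0.325 to 0.775 m from the base axis. Payload 5.5 kg.
Tool frame: the origin (TCP) lies midway between the tips of the shut fingers; the grasp point (between the pads) lies 19 mm behind it; y points along the fingers, z is the direction in which the jaws open and shut, and the axes are right-handed (so a half turn about y gives the same grasp; the last joint's range is limited). The gripper opens to 85 mm and grips with 20 to 120 N. Pads are 22 mm wide; open, the fingers measure 114 mm over their backs; the gripper's body (76 mm by 85 mm) begins 54 mm behind the grasp point. The pads swing forward as they close: fully open they stand 13 mm farther back than shut.
Start: joints at [1.247, 0.091, 1.231, -0, 1.82, -0.057], TCP at [0.158, 0.579, 0.21] pointing down, gripper open.
Joint ranges: [-2.87, 2.87], [-0.86, 2.18], [0.17, 2.46], [-1.51, 4.65], [0.06, 2.69], [-2.65, 2.65]. Speed limits (rad/s): [2.57, 2.57, 3.01, 3.14, 3.14, 3.14].

INTERFACE

Orientations are given as a unit quaternion [x, y, z, w].
In Python, from rig import r gives the robot as it stands.
- The arm moves only by the tool drive_tool, never from a script. Its argument "series" is a list of rows, each a list of 5 numbers: the shift along the tool's x, y, z in mm, then the turn about the tool's y in degrees, then the opening, from -1 (shut) to 1 (fully open). A call has exactly 10 rows; each row is the pose to reach, as a shift and turn from the pose commanded when the call began, along the tool's axes at that moment; what a row does not reach only later rows make up. A row lasts 1/12 s, in which the tool goes at most 41.7 mm and 7.16 degrees, less where a joint would pass 70% of its speed; a pose out of reach is approached as far as the arm can. A call with a gripper value outside its range is refused whole. The fingers move at their own pace and stop on an object; "grip_force" is the grip in N (left out, the last holds). Time passes only in rows, so rows that repeat a pose let the fingers close, or fill a call up. It gives the time, the measured TCP pose, the force and the opening at its end, in the units of the state.
- r.get_obs(): the state, without advancing time (a new reading comes with each control period).
- r.grab_frame(name): name is "side" or "top" or "wrist"; returns the picture (480x640x3 uint8, blue, green, red); there is no depth.
- r.calibration(name): a dict with "fx", "fy", "cx", "cy" (pixels), "rvec" (rotation vector, rad) and "tvec" (3), from world to camera coordinates, as OpenCV has them. Camera axes: x right, y down, z forward; pixel columns grow to the right and rows downward; lengths in m; the calibration is good to about 2 mm. A picture is of the moment at which its call begins: read the wrist's pose just before it. calibration takes no time and is no camera call; for the wrist camera it gives the pose at the moment of the call.
- r.job_done(): hands the job in, once; it reports no verdict.
The state is a dict: "time": time; "q": joint angles; "joint_velocities": joint speeds; "joint_efforts": joint torques, N m; "tool_pos": TCP position; "tool_rot": TCP orientation; "contact_force": force on the tool from outside, world axes, zero at the start; "torque": the same for the moment, N m; "grip_width": opening from 0.0 (shut) to 1.0 (fully open).
Only numpy, scipy, OpenCV 4.12 (cv2) and the standard library are available. Lean on these libraries where they do the work, as an engineer would, in place of code of your own. Each camera call takes 0.05 s, during which the arm holds its last target. There are 200 camera calls.

TASK

The airbrush compressor's battery is flat. Squeeze the two spring buttons on opposite sides of the pack to free its latch, lift the pack straight out of the compressor, and lower it gently into the pocket of the charger so that it stands upright on the pocket's floor; then let go, buttons sprung back out. Leave the small house between the two machines and the jar, bottle and tub round about where they stand.

Things in the scene. Friction and masses are not known exactly. Their poses are not given: they have to be found in the camera images.
- pack: Black battery pack, 84 mm high, 0.2 to 0.45 kg: head 62 (its x) x 44 (its y) x 44 mm on top of a stem 56 x 36 x 40 mm. Origin: centre of the stem's underside; z up. Starts latched in the compressor, stem inside the bay, head free above the collar, its underside resting on the collar. Half a turn makes no difference to the pack's fit.
- pack_grip (a point): Middle of the pack's head, midway between its two ribbed grey side buttons, 64 mm above the pack's origin, 20 mm below its top; same axes as the pack. The buttons (34 mm along x, 21 mm high) stand 6 mm proud of the head's +y and -y sides: 56 mm over both at rest, 46 mm with both fully in. Squeezed here along y, the pack can be carried by its buttons.
- button_left (a joint): Travel of the pack's +y button into the head: 0 = out, 0.005 m = fully in. It starts to move at about 3 N and takes about 7 N fully in; springs back when let go. It carries a hook that catches under the compressor's collar: unless both buttons are 4 mm in or more, the pack lifts only about 1 mm.
- button_right (a joint): Travel of the pack's -y button into the head: 0 = out, 0.005 m = fully in; spring and hook as for the other button.
- compressor: White and black airbrush compressor, 176 (its x) x 135 mm (its y), deck 70 mm above the table, does not shift. Origin: centre of its underside. The battery bay is in its front half. A gauge, a knob and an airbrush in cradles stand on its rear half, from 50 mm behind the bay's centre, up to 42 mm above the deck. Nothing stands above the collar beside the pack.
- compressor_bay (a point): Centre of the bay's mouth, level with the top of its collar, 74 mm above the table; axes as the compressor: z is the way out, y the pack's button direction. Collar 82 x 60 mm, mouth 57.6 x 37.6 mm: a plain sliding fit for the stem. The pack is seated when its origin is 40 mm below this point.
- charger: Low black charger with a raised grey well, 128 mm (its x) x 98 mm (its y), 40 mm high, does not shift. Origin: centre of its underside.
- charger_pocket (a point): Centre of the floor of the charger's open pocket, 22 mm above the table; axes as the charger. Pocket 63 mm (x) x 43 mm (y), 18 mm deep, rim 40 mm above the table: 3.5 mm of room on each side of the pack's stem when the axes agree, either way round. The pack is home when its origin is at this point.
- house_low: small red plaster model house, 44 x 36 x 92 mm, standing between the two machines; origin at the centre of its underside
- amber_jar: small closed glass jar with a tan screw lid, 57 mm across, 65 mm high, behind the machines; origin at the centre of its underside
- gold_bottle: small paint bottle with a black screw cap, 33 mm across, 70 mm high, at the right; origin at the centre of its underside
- tub_yellow: tall paint tub with a snap lid, 70 mm across, 82 mm high, behind on the left; origin at the centre of its underside
Not all that is in view belongs to the job. Leave any pink look-alike of the pack alone.

How it is judged:
By the outcome, as a careful person would: the job done as asked, in the order asked, and still so for the second after the job is handed in, with the robot touching nothing.
It also fails if it takes over 38 s, if anything falls off the work surface, if the arm or the gripper's body presses on something with over 40 N, if the wrist force passes 120 N, or if a joint passes its speed limit or range.

## Working session

There is one attempt and no reset: what is moved stays moved. The work goes in short steps, Python scripts to look and compute and a tool call to move; the robot and the scene stay as the last step left them, time stands still between calls to the robot, and variables do not carry over. Pictures are saved under pics/ and viewed, about 8 in all and at most 12, crops included, and the job is handed in when it is done.

Besides the shell and the picture viewer there is one more tool, called as a command line: name --pt "numbers of a row" for each row, then --argument value for the rest. drive_tool: Moves the arm, as the interface text tells. Its arguments: {"type":"object","properties":{"series":{"type":"array","items":{"type":"array","items":{"type":"number"}}},"grip_force":{"type":"number"}},"required":["series"]}

```bash
mkdir -p pics; ls; python3 - <<'E'
from rig import r
import cv2
o=r.get_obs();print(o)
for n in("side","top","wrist"):
    c=r.calibration(n);print(n,c)
    cv2.imwrite(f"pics/{n}0.png",r.grab_frame(n))
E
```

```text
pics
{'time': 0.0, 'q': array([ 1.24726874e+00,  9.19000943e-02,  1.23187582e+00, -3.41906810e-05,
        1.81981551e+00, -5.67157237e-02]), 'joint_velocities': array([-0.0001957 ,  0.00084375, -0.00056771,  0.00254115, -0.0018625 ,
       -0.00154383]), 'joint_efforts': array([ 6.63856226e-04, -4.58708024e+01, -4.18040442e+01, -9.99400004e-05,
        1.07972481e-02,  4.82118708e-06]), 'tool_pos': array([0.1581134 , 0.57845514, 0.20903192]), 'tool_rot': array([ 0.70151928, -0.09417761,  0.09393353, -0.70012697]), 'contact_force': array([-0.66711534, -0.3307845 , -0.06132542]), 'torque': array([0.09109336, 0.04252654, 0.0316864 ]), 'grip_width': 1.000225206667704}
side {'fx': 570.935113718495, 'fy': 570.935113718495, 'cx': 324.0476589842225, 'cy': 235.01613742572306, 'rvec': array([ 0.59766263, -2.64761931,  1.16898718]), 'tvec': array([0.48673623, 0.28069355, 1.01773603])}
top {'fx': 599.8946694723976, 'fy': 599.8946694723976, 'cx': 315.597806373497, 'cy': 247.30197158922613, 'rvec': array([ 2.14512875, -2.10400902,  0.18472983]), 'tvec': array([-0.07146606,  0.57285749,  1.44668732])}
wrist {'fx': 384.44168493851146, 'fy': 384.44168493851146, 'cx': 320.4457110829205, 'cy': 239.8796211225105, 'rvec': array([-2.32060877, -1.77157089, -0.23488906]), 'tvec': array([-0.59987898, -0.03308393,  0.37767075])}
```

View pics/top0.png

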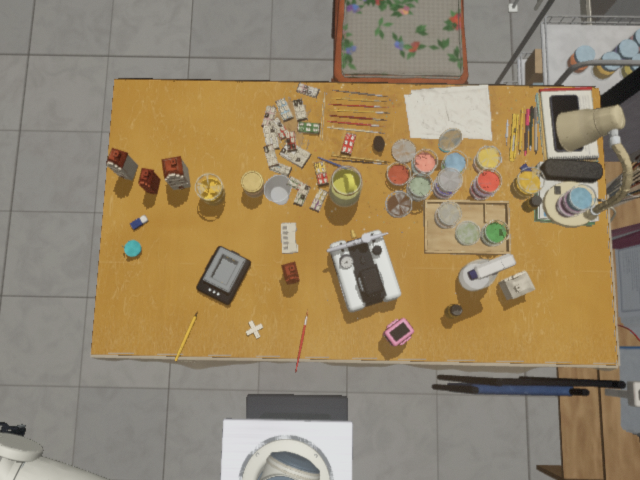

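View pics/side0.png

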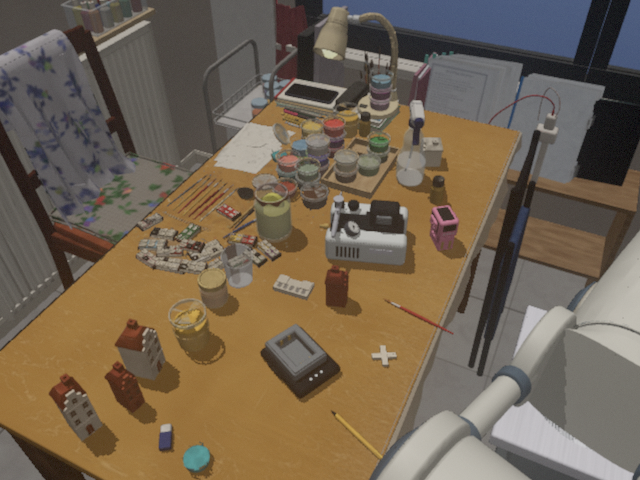

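Top view: compressor at about (365,272) with the black pack in front half near (373,287). Charger at (224,275), house at (291,272), and the pink look-alike at (400,332), which I leave alone. In the side view the black pack head is at (385,215). Next I'll enlarge and locate these.

```bash
cat > h.py <<'E'
import numpy as np, cv2
from scipy.spatial.transform import Rotation as R
from rig import r
def cam(n):
    c=r.calibration(n);K=np.array([[c['fx'],0,c['cx']],[0,c['fy'],c['cy']],[0,0,1]])
    return K,np.array(c['rvec']),np.array(c['tvec'])
def proj(C,P): return cv2.projectPoints(np.atleast_2d(np.array(P,float)),C[1],C[2],C[0],None)[0][:,0]
def onz(C,uv,z):
    Rm=cv2.Rodrigues(C[1])[0];o=-Rm.T@C[2];d=Rm.T@np.linalg.inv(C[0])@np.array([*uv,1.])
    return o+d*(z-o[2])/d[2]
def crop(img,x0,y0,x1,y1,k): return cv2.resize(img[y0:y1,x0:x1],None,fx=k,fy=k,interpolation=cv2.INTER_CUBIC)
E
python3 - <<'E'
from h import *
T=cam("top")
print(proj(T,[[0,0,0],[.158,.579,.21]]),-cv2.Rodrigues(T[1])[0].T@T[2])
for n,uv,z in[("pack",(372,285),.118),("charger",(224,275),.04),("house",(291,272),.092),("pink",(400,332),.05)]:print(n,onz(T,uv,z))
W=cam("wrist");print(-cv2.Rodrigues(W[1])[0].T@W[2],cv2.Rodrigues(W[1])[0])
o=r.get_obs();print(R.from_quat(o['tool_rot']).as_matrix())
t=cv2.imread("pics/top0.png");s=cv2.imread("pics/side0.png")
a=crop(t,190,220,410,320,3.6);b=crop(s,250,190,420,400,2)
cv2.imwrite("pics/c0.png",a)
E
```

```text
[[285.96313333 484.84753405]
 [ 10.11364991 421.2760636 ]] [ 0.3067212  -0.07205663  1.52542035]
pack [ 0.47429947 -0.19557299  0.118     ]
charger [0.50157947 0.167052   0.04      ]
house [ 0.50513996 -0.00258917  0.092     ]
pink [ 0.3686539  -0.27004208  0.05      ]
[0.09341228 0.59713929 0.37201532] [[ 0.26384736  0.96456287 -0.00174379]
 [ 0.9306953  -0.2541075   0.26312665]
 [ 0.25335909 -0.07104821 -0.96475972]]
[[ 9.64612672e-01 -4.84914565e-04  2.63670549e-01]
 [-2.63670988e-01 -1.55292430e-03  9.64611424e-01]
 [-5.82937271e-05 -9.99998677e-01 -1.62582836e-03]]
```

View pics/wrist0.png

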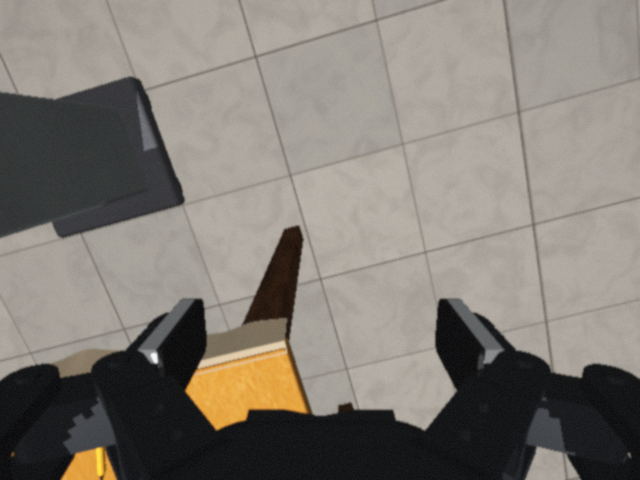

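View pics/c0.png

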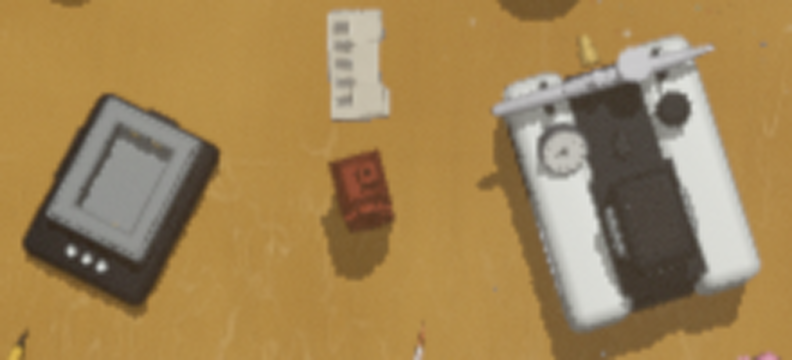

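Enlarged crop confirms it: the black pack (crop (648,220), grey ribs on its left side at (612,230)) sits in the compressor's front half. The pink one stands elsewhere and is the decoy. The pocket's mouth is at crop (127,175). I'll move over the charger and house for a closer wrist view.

drive_tool --pt "30 -2 -26 0 1" --pt "60 -4 -52 0 1" --pt "90 -6 -78 0 1" --pt "120 -8 -105 0 1" --pt "150 -10 -132 0 1" --pt "180 -12 -158 0 1" --pt "210 -14 -185 0 1" --pt "240 -16 -211 0 1" --pt "270 -18 -238 0 1" --pt "300 -20 -265 0 1"

```text
time: 0.98
tool_pos: [0.3782, 0.2422, 0.2302]
tool_rot: [-0.701, 0.094, -0.094, 0.701]
contact_force: [0.3, 0.4, 0.1]
grip_width: 1.004
```

drive_tool --pt "30 0 -26 0 1" --pt "60 0 -52 0 1" --pt "85 0 -75 0 1" --pt "85 0 -75 0 1" --pt "85 0 -75 0 1" --pt "85 0 -75 0 1" --pt "85 0 -75 0 1" --pt "85 0 -75 0 1" --pt "85 0 -75 0 1" --pt "85 0 -75 0 1"

```text
time: 1.82
tool_pos: [0.4396, 0.1502, 0.2303]
tool_rot: [-0.701, 0.093, -0.093, 0.701]
contact_force: [0.1, 0.4, -0.9]
grip_width: 1.001
```

```bash
python3 - <<'E'
from h import *
import pickle
o=r.get_obs();C=cam("wrist");i=r.grab_frame("wrist");cv2.imwrite("pics/w1.png",i);pickle.dump((C,o),open("w1.pkl","wb"))
print(o['time'],o['tool_pos'],o['q'],o['contact_force'])
E
```

```text
1.8167 [0.43955838 0.15015304 0.23029361] [ 2.55853127e-01 -2.67857003e-01  1.53312924e+00  7.47771652e-05
  1.87609631e+00 -1.04991654e+00] [ 0.07037452  0.37293151 -0.87741249]
```

View pics/w1.png

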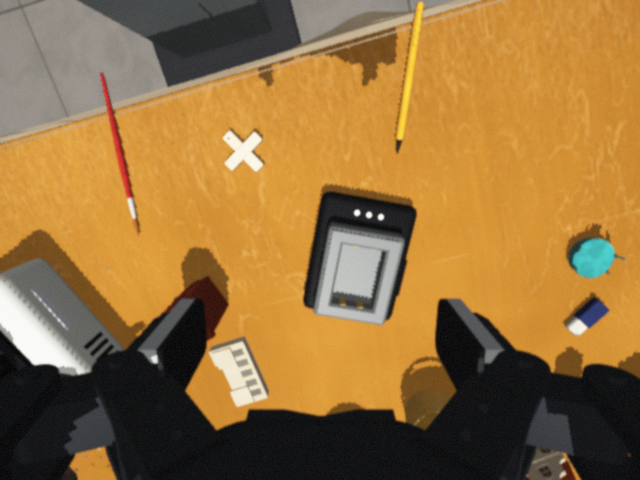

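The wrist view shows the charger clearly: pocket mouth roughly at (341,242), (385,247), (377,312), (331,305), lights side toward the robot. House at (205,310). Next I'll go above the pack, turned to its axes.

drive_tool --pt "7 -2 -36 -3 1" --pt "14 -4 -72 -6 1" --pt "21 -6 -108 -9 1" --pt "28 -8 -144 -12 1" --pt "35 -10 -180 -15 1" --pt "42 -12 -216 -18 1" --pt "49 -14 -252 -21 1" --pt "56 -16 -288 -25 1" --pt "63 -18 -324 -28 1" --pt "71 -20 -357 -31 1"

```text
time: 2.7
tool_pos: [0.4137, -0.2155, 0.2505]
tool_rot: [0.701, 0.098, -0.097, -0.7]
contact_force: [-0.3, -0.5, -0.4]
grip_width: 0.996
```

drive_tool --pt "0 0 0 0 1" --pt "0 0 0 0 1" --pt "0 0 0 0 1" --pt "0 0 0 0 1" --pt "0 0 0 0 1" --pt "0 0 0 0 1" --pt "0 0 0 0 1" --pt "0 0 0 0 1" --pt "0 0 0 0 1" --pt "0 0 0 0 1"

```text
time: 3.53
tool_pos: [0.4143, -0.2136, 0.2502]
tool_rot: [0.7, 0.097, -0.097, -0.7]
contact_force: [0.2, -0.8, 0.4]
grip_width: 1.001
```

```bash
python3 - <<'E'
from h import *
import pickle
o=r.get_obs();C=cam("wrist");i=r.grab_frame("wrist");cv2.imwrite("pics/w2.png",i);pickle.dump((C,o),open("w2.pkl","wb"))
print(o['time'],o['tool_pos'],R.from_quat(o['tool_rot']).as_matrix(),o['q'])
i1=cv2.imread("pics/w1.png")
p=proj(C,[.474,-.196,.1])[0].astype(int);print(p)
x0=int(np.clip(p[0]-100,0,440));y0=int(np.clip(p[1]-100,0,280));print("crop2 origin",x0,y0)
a=crop(i1,290,180,430,330,4);b=cv2.resize(crop(i,x0,y0,x0+200,y0+200,3),(600,600))
cv2.imwrite("pics/c1.png",crop(i1,300,220,430,330,6));cv2.imwrite("pics/c2.png",b)
E
```

```text
3.5333 [ 0.41433958 -0.21361174  0.25020856] [[ 9.62555499e-01  4.80278237e-05 -2.71084690e-01]
 [ 2.71084692e-01 -3.84596523e-05  9.62555499e-01]
 [ 3.58036229e-05 -9.99999998e-01 -5.00391576e-05]] [-5.49002887e-01 -2.55176994e-01  1.48709295e+00 -8.21200483e-06
  1.90961566e+00 -2.39432168e+00]
[320 288]
crop2 origin 220 188
```

View pics/c2.png

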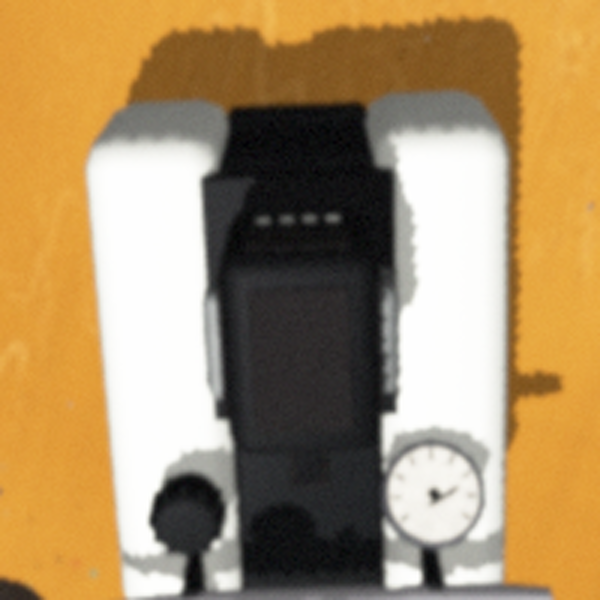

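View pics/c1.png

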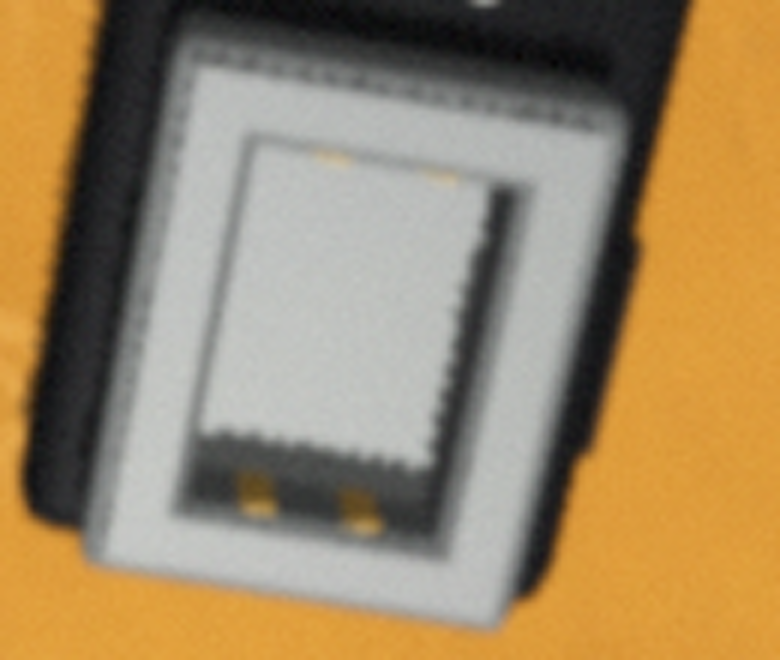

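Crop c2: pack head between grey ribbed buttons at about crop (213,347) and (388,347), i.e. image (291,304) and (349,304). Crop c1: pocket mouth corners at (248,135), (535,180), (445,555), (178,515). I'll fit these and overlay the models on a brightened picture.

```bash
cat > fit.py <<'E'
from h import *
import pickle
from scipy.optimize import least_squares
C1,_=pickle.load(open("w1.pkl","rb"));C2,_=pickle.load(open("w2.pkl","rb"))
def box(x,y,yaw,lx,ly,z):
    c,s=np.cos(yaw),np.sin(yaw)
    return np.array([[x+c*a*lx/2-s*b*ly/2,y+s*a*lx/2+c*b*ly/2,z] for a,b in((-1,-1),(-1,1),(1,1),(1,-1))])
E
python3 - <<'E'
from fit import *
# pocket: TL=(-x,-y)?  image up = toward robot; image right = +y
m=np.array([[248,135],[535,180],[445,555],[178,515]])/6+[300,220]-.5*(1-1/6)
def f(p,zz=None): return (proj(C1,box(p[0],p[1],p[2],.063,.043,p[3]))-m).ravel()
s=least_squares(f,[.5,.167,-.5,.04]);print("pocket",s.x,np.degrees(s.x[2]),s.fun.round(1))
b=[onz(C2,np.array(q)/3+[220,188],.098) for q in((213,347),(388,347))];print(b,np.linalg.norm(b[0]-b[1]))
# edges of compressor: deck yaw from left/right edges
i=cv2.imread("pics/w2.png");L=np.clip(i[188:388,220:420].astype(float)*3,0,255).astype(np.uint8);L=cv2.resize(L,None,fx=3,fy=3,interpolation=cv2.INTER_CUBIC)
mid=(b[0]+b[1])/2;yaw=np.arctan2(*( -(b[1]-b[0])[0],(b[1]-b[0])[1]));print(mid,np.degrees(yaw))
for lx,ly,z,col in((.062,.044,.118,(0,255,0)),(.062,.044,.074,(255,255,0)),(.082,.060,.074,(0,0,255)),(.034,.056,.1085,(255,0,255)),(.034,.056,.0875,(255,0,255))):
    q=((proj(C2,box(mid[0],mid[1],yaw,lx,ly,z))-[220,188])*3).astype(int);cv2.polylines(L,[q],True,col,1)
cv2.imwrite("pics/o2.png",L)
E
```

```text
pocket [ 0.50672646  0.16849353 -0.43336635  0.06014683] -24.830062914976104 [ 0.4 -0.2 -0.6 -0.1  0.2  0.3 -0.  -0. ]
[array([ 0.49610497, -0.21690107,  0.098     ]), array([ 0.48204896, -0.16696093,  0.098     ])] 0.05188051947737049
[ 0.48907697 -0.191931    0.098     ] 15.719635849840124
```

View pics/o2.png

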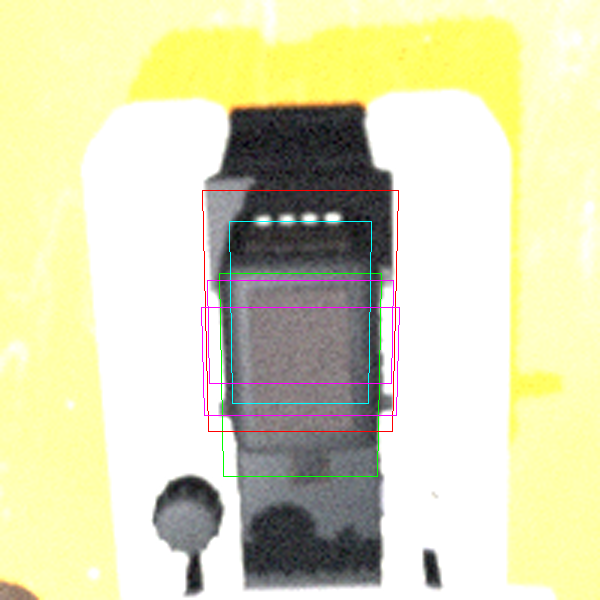

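The overlay sits about 4.5 mm too far forward and about 2° off in yaw (the collar front edge is at crop y 172–178, but predicted 190). I'll take a second wrist view from farther forward, and fit both together.

drive_tool --pt "14 0 0 0 1" --pt "28 0 0 -1 1" --pt "42 0 0 -2 1" --pt "55 0 0 -2 1" --pt "55 0 0 -2 1" --pt "55 0 0 -2 1" --pt "55 0 0 -2 1" --pt "55 0 0 -2 1" --pt "55 0 0 -2 1" --pt "55 0 0 -2 1"

```text
time: 4.42
tool_pos: [0.4669, -0.1991, 0.2505]
tool_rot: [0.699, 0.109, -0.109, -0.699]
contact_force: [-0.6, -0.3, -0.4]
grip_width: 0.999
```

```bash
python3 - <<'E'
from h import *
import pickle
o=r.get_obs();C=cam("wrist");i=r.grab_frame("wrist");cv2.imwrite("pics/w3.png",i);pickle.dump((C,o),open("w3.pkl","wb"))
print(o['time'],o['tool_pos'],o['q'])
g=lambda im:(255*(im/255.)**.45).astype(np.uint8)
i2=g(cv2.imread("pics/w2.png"));i=g(i)
p=proj(C,[.485,-.193,.095])[0];print(p);x0,y0=int(p[0])-50,int(p[1])-70;print("origin w3",x0,y0)
a=crop(i2,265,225,365,365,4);b=crop(i,x0,y0,x0+100,y0+140,4)
cv2.imwrite("pics/c3.png",np.hstack([a,b]))
E
```

```text
4.4167 [ 0.4668902  -0.19910367  0.25046081] [-4.70079042e-01 -1.45368981e-01  1.39137211e+00 -7.67343633e-05
  1.89507758e+00 -2.34947159e+00]
[319.84348754 238.92536192]
origin w3 269 168
```

View pics/c3.png

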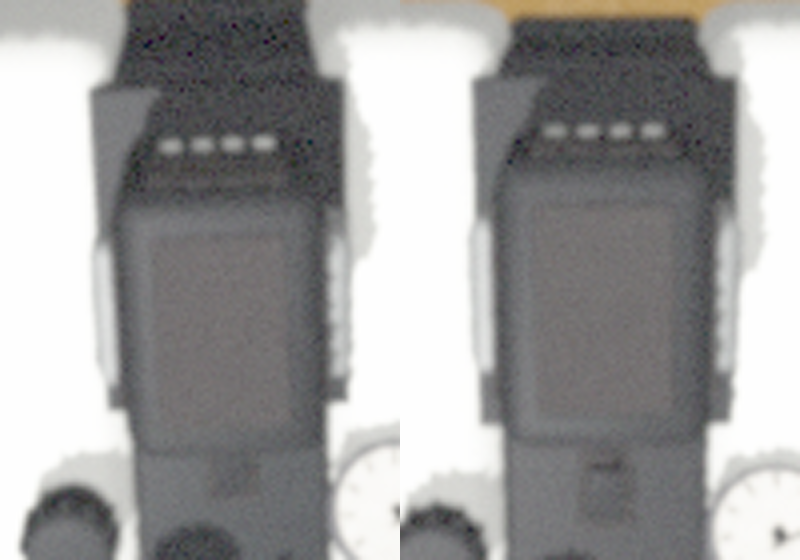

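Both views are clear: collar corners w2 (92,90), (343,80), (347,400), (112,407), and w3 (75,80), (335,78), (330,420), (82,422). The label corners on the head are sharp too. Fitting jointly.

```bash
cat >> fit.py <<'E'
C3,_=pickle.load(open("w3.pkl","rb"))
u=lambda a,o:np.array(a,float)/4+o-.375
col=[u([[92,90],[343,80],[347,400],[112,407]],[265,225]),u([[75,80],[335,78],[330,420],[82,422]],[269,168])]
lab=[u([[150,235],[287,235],[290,430],[150,430]],[265,225]),u([[130,205],[272,205],[272,412],[130,412]],[269,168])]
head=[u([[118,205],[325,198],[325,447],[135,450]],[265,225]),u([[95,170],[317,165],[307,438],[110,438]],[269,168])]
but=[u([[95,312],[348,292]],[265,225]),u([[72,295],[337,290]],[269,168])]
E
python3 - <<'E'
from fit import *
Cs=(C2,C3)
def fit(d,lx,ly,z0,free):
    def f(p):
        L=p[4:6] if free else (lx,ly)
        return np.concatenate([(proj(C,box(*p[:3],*L,p[3]))-m).ravel() for C,m in zip(Cs,d)])
    p0=[.485,-.193,.3,z0]+([lx,ly] if free else [])
    s=least_squares(f,p0,x_scale=.01);print(s.x[:2].round(4),np.degrees(s.x[2]).round(2),s.x[3:].round(4),np.abs(s.fun).max().round(2),s.cost.round(2))
fit(col,.082,.06,.074,0);fit(col,.082,.06,.074,1);fit(lab,.05,.035,.118,1);fit(head,.06,.042,.118,1)
for C,m in zip(Cs,but):
    b=[onz(C,q,.098) for q in m];d=b[1]-b[0];print("but",(b[0]+b[1])[:2]/2,np.linalg.norm(d),np.degrees(np.arctan2(-d[0],d[1])))
# top camera check
T=cam("top");t=cv2.imread("pics/top0.png")
print(proj(T,[[.485,-.192,.118],[.5067,.1685,.04]]))
m=np.array([[248,135],[535,180],[445,555],[178,515]])/6+[300,220]-.42
mo=np.array([[190,65],[622,128],[500,625],[95,565]])/6+[300,220]-.42
for z in(.04,.05):
    for M in(m,mo):
        P=np.array([onz(C1,q,z) for q in M]);a=(P[2]+P[3]-P[0]-P[1])/2;b=(P[1]+P[2]-P[0]-P[3])/2
        print("pocket",z,P.mean(0).round(4),np.linalg.norm(a).round(4),np.linalg.norm(b).round(4),np.degrees(np.arctan2(a[1],a[0])),np.degrees(np.arctan2(-b[0],b[1])))
E
```

```text
[ 0.486  -0.1925] 17.86 [0.0655] 0.84 2.1
[ 0.4846 -0.1929] 17.85 [0.0698 0.0813 0.0583] 0.39 0.38
[ 0.4842 -0.194 ] 16.84 [0.1183 0.0436 0.0286] 0.96 2.28
[ 0.4836 -0.1928] 17.89 [0.1158 0.0565 0.0419] 1.34 2.99
but [ 0.48585195 -0.19304551] 0.05631264061118841 20.612018116635685
but [ 0.48578532 -0.1928418 ] 0.056345379115610876 18.79517704905423
[[370.49854939 280.45946168]
 [223.51766364 272.95631671]]
pocket 0.04 [0.5147 0.1685 0.04  ] 0.0665 0.0459 -25.026728654893216 -24.430187675829668
pocket 0.04 [0.5152 0.1684 0.04  ] 0.088 0.0693 -25.3192149620612 -24.066839733711873
pocket 0.05 [0.5107 0.1685 0.05  ] 0.0646 0.0446 -25.026728654893258 -24.430187675829753
pocket 0.05 [0.5112 0.1684 0.05  ] 0.0855 0.0673 -25.319214962061192 -24.066839733711888
```

Consistent: pack at (0.485,-0.193), yaw 17.9°, collar about 0.072, head top about 0.117 (matches the text). Pocket about (0.515,0.1685), yaw -24.7°, to be re-measured on the way. Next I'll descend to the buttons.

drive_tool --pt "19 20 0 0 1" --pt "19 55 0 0 1" --pt "19 90 0 0 1" --pt "19 120 0 0 1" --pt "19 145 0 0 1" --pt "19 160 0 0 1" --pt "19 168 0 0 1" --pt "19 173 0 0 1" --pt "19 173 0 0 1" --pt "19 173 0 0 1" --grip_force 40

```text
time: 5.3
tool_pos: [0.4859, -0.1934, 0.0785]
tool_rot: [0.699, 0.109, -0.108, -0.698]
contact_force: [0.5, -0.2, -0.4]
grip_width: 1.002
```

drive_tool --pt "0 0 0 0 0.4" --pt "0 0 0 0 0.2" --pt "0 0 0 0 0" --pt "0 0 0 0 -1" --pt "0 0 0 0 -1" --pt "0 0 0 0 -1" --pt "0 0 0 0 -1" --pt "0 0 0 0 -1" --pt "0 0 0 0 -1" --pt "0 0 0 0 -1"

```text
time: 6.13
tool_pos: [0.4864, -0.1937, 0.0793]
tool_rot: [0.7, 0.11, -0.108, -0.698]
contact_force: [-0.7, 0.1, 5.9]
grip_width: 0.505
```

drive_tool --pt "0 0 0 0 -1" --pt "0 0 0 0 -1" --pt "0 -1 0 0 -1" --pt "0 -2 0 0 -1" --pt "0 -3 0 0 -1" --pt "0 -4 0 0 -1" --pt "0 -4 0 0 -1" --pt "0 -4 0 0 -1" --pt "0 -4 0 0 -1" --pt "0 -4 0 0 -1"

```text
time: 6.97
tool_pos: [0.4852, -0.1933, 0.0807]
tool_rot: [0.699, 0.109, -0.109, -0.699]
contact_force: [2.3, -3.5, -7.0]
grip_width: 0.506
```

```bash
python3 - <<'E'
from h import *
o=r.get_obs();print(o['time'],o['tool_pos'],o['contact_force'],o['torque'],o['grip_width'])
w=r.grab_frame("wrist");s=r.grab_frame("side")
g=lambda im:(255*(im/255.)**.6).astype(np.uint8)
a=cv2.resize(g(w)[200:440,150:490],(480,339));p=proj(cam("side"),[.485,-.193,.09])[0].astype(int);print(p)
b=g(crop(s,p[0]-50,p[1]-65,p[0]+50,p[1]+48,3))
cv2.imwrite("pics/c4.png",np.hstack([a,b]))
E
```

```text
6.9667 [ 0.48515986 -0.19325478  0.08074036] [ 2.26416447 -3.52930493 -6.96998942] [-0.77879981 -0.52011172  0.06830894] 0.5059458701191939
[384 215]
```

View pics/c4.png

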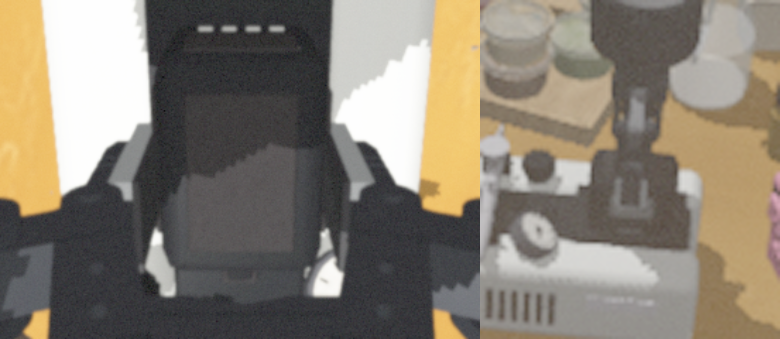

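Pads are on both sides of the head, and the opening is steady at 0.506. The lift of 3–4 mm gives only -7 N, so I'll continue slowly.

drive_tool --pt "0 -1 0 0 -1" --pt "0 -2 0 0 -1" --pt "0 -3 0 0 -1" --pt "0 -4 0 0 -1" --pt "0 -5 0 0 -1" --pt "0 -6 0 0 -1" --pt "0 -6 0 0 -1" --pt "0 -6 0 0 -1" --pt "0 -6 0 0 -1" --pt "0 -6 0 0 -1"

```text
time: 7.9
tool_pos: [0.4854, -0.1932, 0.0876]
tool_rot: [0.699, 0.109, -0.109, -0.699]
contact_force: [0.4, -2.9, -2.8]
grip_width: 0.505
```

drive_tool --pt "0 -5 0 0 -1" --pt "0 -11 0 0 -1" --pt "0 -18 0 0 -1" --pt "0 -26 0 0 -1" --pt "0 -36 0 0 -1" --pt "0 -50 0 0 -1" --pt "0 -70 0 0 -1" --pt "0 -90 0 0 -1" --pt "0 -105 0 0 -1" --pt "0 -110 0 0 -1"

```text
time: 8.73
tool_pos: [0.4861, -0.1926, 0.2017]
tool_rot: [0.699, 0.111, -0.108, -0.698]
contact_force: [-0.1, 0.9, -3.0]
grip_width: 0.506
```

```bash
python3 - <<'E'
from h import *
o=r.get_obs();print(o['time'],o['tool_pos'],R.from_quat(o['tool_rot']).as_matrix().round(4),o['contact_force'],o['grip_width'],o['q'])
s=r.grab_frame("side");w=r.grab_frame("wrist")
g=lambda im:(255*(im/255.)**.6).astype(np.uint8)
b=g(crop(s,300,130,460,270,3));a=g(crop(w,220,190,420,440,1.68))
cv2.imwrite("pics/c5.png",np.hstack([b,a[:420]]))
E
```

```text
8.7333 [ 0.48614778 -0.19260496  0.20170634] [[ 9.523e-01  4.600e-03 -3.051e-01]
 [ 3.051e-01 -7.000e-04  9.523e-01]
 [ 4.200e-03 -1.000e+00 -2.000e-03]] [-0.05135317  0.86199461 -3.04625454] 0.5063338291308251 [-4.43229204e-01 -1.22434031e-01  1.45701871e+00  1.40560626e-03
  1.80255919e+00 -2.32370983e+00]
```

View pics/c5.png

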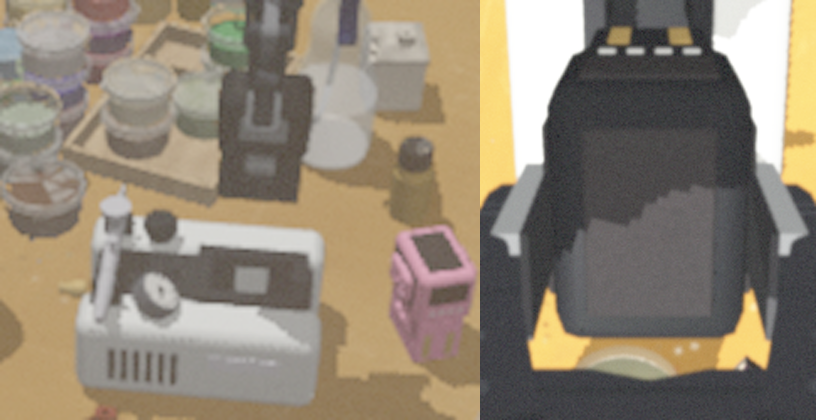

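The pack is out of the bay, upright between the pads with weight about 3 N, and the compressor bay is empty. 11 pictures are used, so I keep the last one for the placing. I'll carry it over the house to where the wrist camera stands straight above the charger and measure that by segmentation.

drive_tool --pt "7 -5 12 2 -1" --pt "22 -10 35 5 -1" --pt "43 -15 67 10 -1" --pt "65 -20 102 15 -1" --pt "87 -20 136 20 -1" --pt "109 -20 171 25 -1" --pt "132 -20 206 30 -1" --pt "152 -20 238 35 -1" --pt "171 -20 267 39 -1" --pt "185 -20 290 42.5 -1"

```text
time: 9.67
tool_pos: [0.5727, 0.1427, 0.2151]
tool_rot: [0.691, -0.153, 0.151, -0.69]
contact_force: [-0.0, -0.5, -4.3]
grip_width: 0.502
```

drive_tool --pt "0 0 0 0 -1" --pt "0 0 0 0 -1" --pt "0 0 0 0 -1" --pt "0 0 0 0 -1" --pt "0 0 0 0 -1" --pt "0 0 0 0 -1" --pt "0 0 0 0 -1" --pt "0 0 0 0 -1" --pt "0 0 0 0 -1" --pt "0 0 0 0 -1"

```text
time: 10.5
tool_pos: [0.5733, 0.1393, 0.2173]
tool_rot: [-0.691, 0.152, -0.152, 0.691]
contact_force: [-0.7, -0.5, -5.1]
grip_width: 0.502
```

```bash
cat > well.py <<'E'
from fit import *
def well(C,img,guess,name):
    hsv=cv2.cvtColor(cv2.GaussianBlur(img,(3,3),0),cv2.COLOR_BGR2HSV)
    m=((hsv[...,1]<60)&(hsv[...,2]>105)).astype(np.uint8)
    k=proj(C,[*guess,.04])[0]
    n,l,st,ce=cv2.connectedComponentsWithStats(m)
    c=[j for j in range(1,n) if st[j,4]>60 and np.hypot(*(ce[j]-k))<40]
    if not c: print(name,"none",k);return
    j=max(c,key=lambda j:st[j,4]);pts=cv2.findContours((l==j).astype(np.uint8),cv2.RETR_EXTERNAL,cv2.CHAIN_APPROX_NONE)[0][0][:,0]
    for z in(.04,.05):
        P=np.array([onz(C,q,z)[:2] for q in pts])*1000
        (cx,cy),(w,h),a=cv2.minAreaRect(P.astype(np.float32));print(name,z,"centre",round(cx,1),round(cy,1),"size",round(w,1),round(h,1),"ang",round(a,1),"area",st[j,4],"pix",ce[j].round(1))
E
python3 - <<'E'
from well import *
o=r.get_obs();C=cam("wrist");i=r.grab_frame("wrist");cv2.imwrite("pics/w4.png",i);pickle.dump((C,o),open("w4.pkl","wb"))
print(o['time'],o['tool_pos'],R.from_quat(o['tool_rot']).as_matrix()[:,0],o['contact_force'],o['grip_width'],o['q'])
g=(.513,.1685)
well(C1,cv2.imread("pics/w1.png"),g,"w1");well(C,i,g,"w4");well(cam("top"),cv2.imread("pics/top0.png"),g,"top");well(cam("side"),cv2.imread("pics/side0.png"),g,"side")
E
```

```text
10.5 [0.5733352  0.13929607 0.21725916] [ 9.07796603e-01 -4.19410684e-01  7.79095686e-05] [-0.65003963 -0.54145569 -5.11259635] 0.5015357196111919 [ 1.80674706e-01  6.54432409e-02  1.24513974e+00  1.19738363e-05
  1.83090624e+00 -9.57322491e-01]
w1 0.04 centre 513.5 168.2 size 72.3 91.0 ang 64.6 area 5666 pix [357.2 273. ]
w1 0.05 centre 509.6 168.2 size 70.3 88.4 ang 64.6 area 5666 pix [357.2 273. ]
w4 0.04 centre 516.0 168.1 size 73.7 93.1 ang 64.5 area 8990 pix [323.9 137.2]
w4 0.05 centre 515.9 168.1 size 71.6 90.4 ang 64.5 area 8990 pix [323.9 137.2]
top 0.04 centre 639.9 78.5 size 1240.6 1445.3 ang 1.2 area 116540 pix [191.2 283.4]
top 0.05 centre 637.6 77.5 size 1232.3 1435.6 ang 1.2 area 116540 pix [191.2 283.4]
side 0.04 centre 518.9 169.6 size 71.0 86.7 ang 65.0 area 1147 pix [294.7 349.7]
side 0.05 centre 515.0 176.0 size 70.2 85.7 ang 65.0 area 1147 pix [294.7 349.7]
```

The views agree (well centre x 514–516, y 168 mm, yaw -25°, rim about 0.04), so the pocket is about (0.515,0.1684). Align above it and come down to just above the rim.

drive_tool --pt "-12 0 0 0 -1" --pt "-30 0 0 0 -1" --pt "-48 5 1 0 -1" --pt "-60 20 2 0 -1" --pt "-65 45 2 0.2 -1" --pt "-65 70 2 0.2 -1" --pt "-65 92 2 0.2 -1" --pt "-65 107 2 0.2 -1" --pt "-65 112 2 0.2 -1" --pt "-65 112 2 0.2 -1"

```text
time: 11.38
tool_pos: [0.5142, 0.1683, 0.1035]
tool_rot: [0.691, -0.154, 0.152, -0.69]
contact_force: [-0.2, -0.7, -4.0]
grip_width: 0.505
```

```bash
python3 - <<'E'
from well import *
o=r.get_obs();C=cam("wrist");i=r.grab_frame("wrist");cv2.imwrite("pics/w5.png",i)
M=R.from_quat(o['tool_rot']).as_matrix();d=M.T@(np.array([.5152,.1684,.0673])-o['tool_pos'])
print(o['time'],o['tool_pos'],"to go mm",(d*1000).round(1),np.degrees(np.arctan2(M[1,0],M[0,0])),o['contact_force'],o['grip_width'])
C4,_=pickle.load(open("w4.pkl","rb"));w4=cv2.imread("pics/w4.png")
# rectify w4 onto the rim plane, charger axes, 4 px/mm
y=np.radians(-25);c,s=np.cos(y),np.sin(y)
P=np.array([[.5152+c*a-s*b,.1684+s*a+c*b,.04] for a,b in((-.05,-.04),(-.05,.04),(.05,.04),(.05,-.04))])
H=cv2.getPerspectiveTransform(proj(C4,P).astype(np.float32),np.float32([[0,0],[320,0],[320,400],[0,400]]))
A=cv2.warpPerspective(w4,H,(320,400),flags=cv2.INTER_CUBIC)
g=cv2.cvtColor(A,cv2.COLOR_BGR2GRAY).astype(float)
print("x profile (2mm)",g[:,130:190].mean(1).reshape(-1,8).mean(1).astype(int))
print("y profile (2mm)",g[170:230].mean(0).reshape(-1,8).mean(1).astype(int))
cv2.imwrite("pics/rect.png",A)
E
```

```text
11.3833 [0.51420367 0.16830058 0.10346317] to go mm [ 1.  36.2  0.6] -24.982224930950345 [-0.17719077 -0.67328045 -4.00762325] 0.5046641025402607
x profile (2mm) [ 29  51 106 117 124 125 125 123 104  92 118 131 135 144 147 145 147 148
 146 146 145 154 157 155 157 153 158 153 155 154 155 154 153 156 155 190
 184 127 118 116 133 171 217 230 230 231 226 200 125  74]
y profile (2mm) [ 44  66 106 116 121 121 121 118  95  89 118 121 121 121 121 121 122 122
 121 121 128 187 225 227 227 227 227 227 224 169 125 179 223 228 228 227
 217 183 102  55]
```

The rectified profile shows the mouth centred within 0.5 mm of the target. Lowering now.

drive_tool --pt "0.5 4 0 0 -1" --pt "0.5 9 0 0 -1" --pt "0.5 14 0 0 -1" --pt "0.5 19 0 0 -1" --pt "0.5 23 0 0 -1" --pt "0.5 26 0 0 -1" --pt "0.5 28 0 0 -1" --pt "0.5 30 0 0 -1" --pt "0.5 31 0 0 -1" --pt "0.5 32 0 0 -1"

```text
time: 12.27
tool_pos: [0.5157, 0.1683, 0.0732]
tool_rot: [-0.69, 0.153, -0.153, 0.69]
contact_force: [0.2, -0.1, -4.0]
grip_width: 0.505
```

drive_tool --pt "0 0 0 0 -1" --pt "0 0.5 0 0 -1" --pt "0 1 0 0 -1" --pt "0 1.5 0 0 -1" --pt "0 2 0 0 -1" --pt "0 2.5 0 0 -1" --pt "0 3 0 0 -1" --pt "0 3 0 0 -1" --pt "0 3 0 0 -1" --pt "0 3 0 0 -1"

```text
time: 13.1
tool_pos: [0.5156, 0.1683, 0.0702]
tool_rot: [0.69, -0.153, 0.153, -0.69]
contact_force: [0.7, -0.4, -4.2]
grip_width: 0.51
```

drive_tool --pt "0 0.5 0 0 -1" --pt "0 1 0 0 -1" --pt "0 1.4 0 0 -1" --pt "0 1.8 0 0 -1" --pt "0 2.2 0 0 -1" --pt "0 2.5 0 0 -1" --pt "0 2.5 0 0 -1" --pt "0 2.5 0 0 -1" --pt "0 2.5 0 0 -1" --pt "0 2.5 0 0 -1"

```text
time: 13.93
tool_pos: [0.5157, 0.1683, 0.0677]
tool_rot: [-0.69, 0.153, -0.153, 0.69]
contact_force: [0.3, -0.1, -3.5]
grip_width: 0.506
```

drive_tool --pt "0 0.3 0 0 -1" --pt "0 0.6 0 0 -1" --pt "0 0.9 0 0 -1" --pt "0 1.2 0 0 -1" --pt "0 1.5 0 0 -1" --pt "0 1.5 0 0 -1" --pt "0 1.5 0 0 -1" --pt "0 1.5 0 0 -1" --pt "0 1.5 0 0 -1" --pt "0 1.5 0 0 -1"

```text
time: 14.77
tool_pos: [0.5158, 0.1683, 0.0673]
tool_rot: [-0.69, 0.153, -0.153, 0.69]
contact_force: [-4.8, -0.6, 5.8]
grip_width: 0.5
```

Floor contact at TCP z 0.0673, as predicted, with force now +5.8 N upward. Releasing gently.

drive_tool --pt "0 -0.5 0 0 -1" --pt "0 -0.8 0 0 -1" --pt "0 -0.8 0 0 0.1" --pt "0 -0.8 0 0 0.2" --pt "0 -0.8 0 0 0.3" --pt "0 -0.8 0 0 0.45" --pt "0 -0.8 0 0 0.6" --pt "0 -0.8 0 0 0.8" --pt "0 -0.8 0 0 1" --pt "0 -0.8 0 0 1"

```text
time: 15.6
tool_pos: [0.5159, 0.1684, 0.0673]
tool_rot: [-0.69, 0.153, -0.153, 0.69]
contact_force: [-0.2, -0.2, 0.6]
grip_width: 1.001
```

drive_tool --pt "0 0 0 0 1" --pt "0 0 0 0 1" --pt "0 -5 0 0 1" --pt "0 -15 0 0 1" --pt "0 -30 0 0 1" --pt "0 -55 0 0 1" --pt "0 -85 0 0 1" --pt "0 -115 0 0 1" --pt "0 -140 0 0 1" --pt "0 -150 0 0 1"

```text
time: 16.43
tool_pos: [0.5168, 0.1686, 0.223]
tool_rot: [-0.689, 0.15, -0.155, 0.692]
contact_force: [-0.5, -0.4, 0.4]
grip_width: 1.002
```

drive_tool --pt "-15 0 0 0 1" --pt "-40 0 0 0 1" --pt "-60 0 0 0 1" --pt "-60 0 0 0 1" --pt "-60 0 0 0 1" --pt "-60 0 0 0 1" --pt "-60 0 0 0 1" --pt "-60 0 0 0 1" --pt "-60 0 0 0 1" --pt "-60 0 0 0 1"

```text
time: 17.27
tool_pos: [0.4615, 0.1934, 0.2167]
tool_rot: [0.69, -0.153, 0.153, -0.69]
contact_force: [-0.2, 0.2, -0.3]
grip_width: 1.001
```

```bash
python3 - <<'E'
from h import *
o=r.get_obs();C=cam("wrist");i=r.grab_frame("wrist");s=r.grab_frame("side");print(o['time'],o['tool_pos'],o['contact_force'],o['grip_width'])
g=lambda im:(255*(im/255.)**.55).astype(np.uint8)
y=np.radians(-25);c,sn=np.cos(y),np.sin(y)
i=g(i);p=proj(C,[.515,.1684,.08])[0].astype(int);x0,y0=np.clip(p[0]-65,0,510),np.clip(p[1]-90,0,300)
def box(lx,ly,z):return np.array([[.515+c*a*lx/2-sn*b*ly/2,.1684+sn*a*lx/2+c*b*ly/2,z] for a,b in((-1,-1),(-1,1),(1,1),(1,-1))])
A=crop(i,x0,y0,x0+130,y0+180,3)
for b,k in((box(.062,.044,.106),(0,255,0)),(box(.062,.044,.062),(0,0,255))):
    cv2.polylines(A,[((proj(C,b)-[x0,y0])*3).astype(int)],True,k,1)
B=g(crop(s,240,190,440,420,2.0));B=cv2.resize(B,(400,460));B=cv2.copyMakeBorder(B,0,80,0,0,cv2.BORDER_CONSTANT)
cv2.imwrite("pics/end.png",np.hstack([A,B]))
E
```

```text
17.2667 [0.46152971 0.19337812 0.21670848] [-0.24701089  0.23321933 -0.29125997] 1.0010212037906105
```

View pics/end.png

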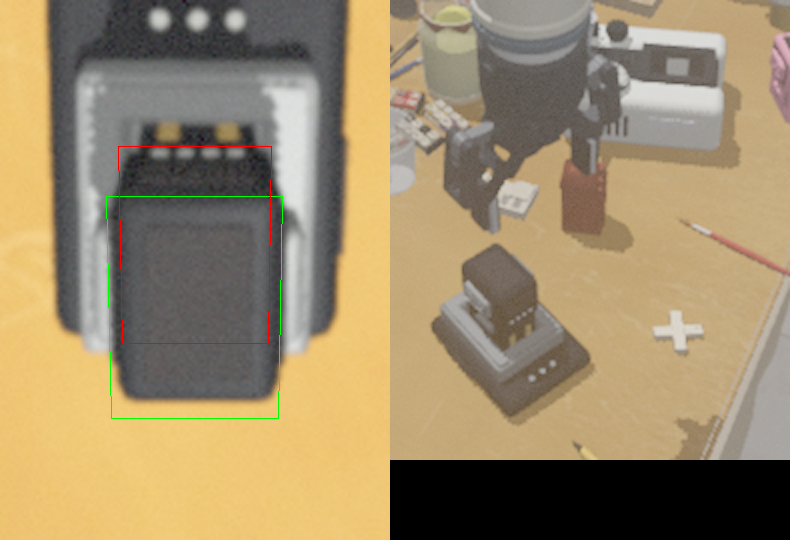

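```bash
python3 -c "
from rig import r
print(r.job_done())"
```

```text
the job is handed in; nothing more can be done
None
```

The pack is out of the compressor and standing upright in the charger's pocket, with the gripper open and clear. I handed the job in at about 17.3 s of the 38 s allowed. I squeezed both buttons at 40 N, lifted the pack straight out, carried it over the house and lowered it until it touched the pocket floor.

**Seating:** the pack touched the floor with the tool at z 0.0673, the height predicted for a home pack. The force there was about +6 N. The force on the open gripper then read near zero.

**Last picture:** the pack stands upright in the pocket with its grey buttons visible on both sides. The house is still standing and the compressor bay is empty. I saw no sign of the buttons sticking in, but I did not measure their travel.

**Other objects:** I did not measure the house, jar, bottle and tub again. The arm passed well above them and no contact force showed.

**Readings that disagreed:**
- The gripper opening while squeezing read 0.505, about 43 mm, where 46 mm was expected.
- In the last overlay the head's back edge sat about 5 mm inside the drawn box. The head measured about as short in the compressor, so I put this down to its rounded edges.
- The pocket mouth measured about 3 mm larger than stated, perhaps from a chamfer on the rim.

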